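# Twist the cap off a braced jar and hold it over the mouth

## Task

The jar of hazelnuts is screwed tight and turns with its cap unless something braces it: set the closed jar (do not drop it) fully down into the square socket of the wooden brace block. Then unscrew the red cap counterclockwise, stop turning once its threads let go instead of forcing it on against its stop, lift it off and finish still holding it level, a few centimetres straight above the mouth, with the open jar left standing fully down in the brace. Leave the tub, the mug and the glass where they are.

Things in the scene. Friction and masses are not known exactly. Their poses are not given: they have to be found in the camera images.
- jar: Clear glass jar, square body 62 x 62 mm and 78 mm high, hazelnuts inside (part of it); the round 40 mm neck goes on up to the rim at 102 mm. 0.25 to 0.5 kg, loose, upright. Origin: centre of its underside; x and y along its walls, z up. Any of its four quarter turns fits the brace. Closed, it can be lifted by its cap.
- cap: Round red screw cap, brass-coloured disc and white radial mark on top, 56 mm across, 22 mm high, on the jar's neck. Origin: centre of its lower edge, 86 mm above the jar's underside when closed (cap top at 108 mm), 8 mm above the jar's square shoulder. x axis: along the white mark; closed, parallel to the jar's x. A 40 N grip on its sides turns it without slipping.
- cap_top (a point): Centre of the cap's top, 22 mm above its lower edge. Twist-off cap: three lugs under ledges on the neck, tight: after 0.07 rad of play, turning takes about 0.35 N m all the way. Counterclockwise from above, relative to the jar, it lets go at 1.0 rad and meets a stop at 1.45 rad: turn about 1.2 rad, then lift straight up. Clockwise it is stopped within 0.05 rad.
- jar_rim (a point): Centre of the jar's mouth on the neck's rim, 102 mm above the jar's underside.
- brace: Wooden brace fixed to the worktop, 106 x 106 mm, 34 mm high, with a square socket in its top: 66 x 66 mm (2 mm play each side; the jar turns 0.07 rad either way before it is braced), floor 6 mm above the worktop, 28 mm deep; the upper 10 mm of its walls slope outward as a guide. Origin: centre of its underside; x and y along the socket's walls.
- tub: Small food tub with a foil lid, 72 mm across and 72 mm high, a bystander. Origin: centre of its underside.
- mug: White mug, 82 x 112 mm with its handle, 94 mm high, a bystander. Origin: under the middle of its overall outline.
- tumbler: Clear drinking glass, 84 mm across, 89 mm high, a bystander. Origin: centre of its underside.
Mind the look-alikes: they are no part of the job. What is shaped like the jar but blue, green or pink is not meant.

How it is judged:
On the way, in this order (a step that is already met when the one before it is completed fails the run):
1. the closed jar stands fully down in the brace (horizontal distance between jar and brace below 0.006 m and z of jar in the frame of brace below 0.01 m and angle between jar's own z axis and vertical below 0.08 rad and z of cap in the frame of jar below 0.093 m and horizontal distance between cap and jar below 0.008 m and angle between the x axis of cap and the x axis of jar, either way round below 0.5 rad), for 0.2 s.
2. the cap has been turned free while the braced jar stands and the cap still sits on the neck (horizontal distance between jar and brace below 0.006 m and z of jar in the frame of brace below 0.01 m and angle between jar's own z axis and vertical below 0.08 rad and z of cap in the frame of jar below 0.1 m and angle between the x axis of cap and the x axis of jar, either way round above 0.85 rad), for 0.04 s.
At the end, for the whole second after the job is handed in: Cap gripped (over 1 N), at rest, level within 0.2 rad, its lower edge 5 to 70 mm above the rim, centre within 20 mm of the mouth; robot and cap clear of the jar; jar at rest in the brace: within 6 mm of its centre, underside under 10 mm above the worktop, tilt under 0.08 rad (horizontal distance between jar and brace below 0.006 m and z of jar in the frame of brace below 0.01 m and angle between jar's own z axis and vertical below 0.08 rad and linear speed of each of jar, cap below 0.05 m/s and z of cap in the frame of jar between 0.107 and 0.172 m and horizontal distance between cap and jar_rim below 0.02 m and angle between cap's own z axis and vertical below 0.2 rad and contact force between the fingers and cap above 1 N and contact force between jar and cap below 0.1 N and contact force between the arm and jar below 0.1 N); the arm keeps its last pose, push and grip.
It fails at once if the tub, the mug or the glass was moved more than 3 cm or tipped (distance of any of tub, mug, tumbler from where it was at the start of the episode above 0.03 m or angle between any of tub, mug, tumbler's own z axis and vertical above 0.5 rad).
It fails at once if the cap was forced against the jar (more than 60 N between them, as when it is wrenched on against its stop) (contact force between jar and cap above 60 N).
It fails at once if the jar was tipped over (angle between jar's own z axis and vertical above 0.6 rad).
It fails at once if the jar was dropped (falling faster than 0.5 m/s while not held) (linear speed of jar above 0.5 m/s and contact force between the fingers and cap below 0.1 N and contact force between the fingers and jar below 0.1 N).
It also fails if it takes over 48 s, if anything falls off the work surface, if the arm or the gripper's body presses on something with over 40 N, if the wrist force passes 120 N, or if a joint passes its speed limit or range.

## Robot

A 7-joint arm with a two-finger parallel gripper is mounted at the origin on the work surface; the furniture and walls round the work are solid. World frame = base frame: x ahead of the robot, y to its left, z up, the work surface at z = 0. Lengths are in m, angles in rad, forces in N, time in s.
With the tool pointing down it reaches from about 0.35 to 0.9 m from the base axis. Payload 8.1 kg.
Tool frame: the origin (TCP) lies midway between the tips of the shut fingers; the grasp point (between the pads) lies manip.grasp_offset behind it (manip.grasp_offset is the distance from the TCP to the grasp point, in m); z points along the fingers, y is the line along which they close (so a half turn about z gives the same grasp; the last joint's range is limited). The gripper opens to 92 mm and grips with 3 to 60 N. Pads are 19 mm wide; open, the fingers measure 130 mm over their backs; the gripper's body (75 mm by 190 mm) begins 47 mm behind the grasp point.
Start: joints at [1.145, 0.434, 0.025, 1.573, -0.012, 1.134, -0.075], TCP at [0.198, -0.593, 0.227] pointing down, gripper open.
Joint ranges: [-2.62, 2.62], [-0.44, 2.09], [-1.27, 1.32], [0.08, 2.57], [-1.32, 4.46], [0.12, 2], [-2.74, 2.74]. Speed limits (rad/s): [2.22, 2.22, 3.01, 3.01, 3.14, 3.14, 3.14].

## Interface

Orientations are given as a unit quaternion [x, y, z, w].
In Python, from rig import manip, imaging gives the robot as it stands. The module is installed in compiled form; this text tells all that it offers. Calls block until the motion is done:
- manip.move_ptp(position, orientation): joint-space move of the TCP to a pose.
- manip.move_linear(position, frame=None, feed=0.15, f_stop=None): straight line of the TCP; frame=None keeps the orientation; feed is the mean speed in m/s. With f_stop (N) it stops when the force on the tool has changed by that much, and returns True; else False.
- manip.movej(angles): joint-space move.
- manip.set_gripper(opening, grasp_force=None): finger opening in m; grasp_force is the grip in N (None keeps the last); returns when the fingers have stopped.
- manip.hold(seconds).
- manip.solve_ik(position, orientation): joint angles nearest the present ones, or None.
- manip.state(): the state.
- imaging.camera(name): name is "side" or "top" or "wrist"; returns the picture (384x512x3 uint8, blue, green, red); there is no depth.
- imaging.camera_params(name): a dict with "fx", "fy", "cx", "cy" (pixels), "rvec" (rotation vector, rad) and "tvec" (3), from world to camera coordinates, as OpenCV has them; the wrist camera has in their place "tool_from_camera" (4x4, takes a point from camera to tool coordinates, whose origin is the TCP and whose axes are the flange's). Camera axes: x right, y down, z forward; pixel columns grow to the right and rows downward; lengths in m; the calibration is good to about 2 mm. The wrist camera is an equidistant fisheye: a pixel r from the principal point sees the ray r / f radians off the axis. A picture is of the moment at which its call begins: read the wrist's pose just before it. camera_params takes no time and is no camera call.
A pose or a line that the arm cannot do raises manip.MotionError and nothing moves.
- manip.hand_in(): hands the job in; it is judged then, once.
The state is a dict: "clock": time; "qpos": joint angles; "joint_vel": joint speeds; "effort": joint torques, N m; "ee_pos": TCP position; "orientation": TCP orientation; "wrist_force": force on the tool from outside, world axes, zero at the start; "ft_torque": the same for the moment, N m; "opening": finger opening in m; "grasp_force": force on a finger pad.
Only numpy, scipy, OpenCV 4.12 (cv2) and the standard library are available. Lean on these libraries where they do the work, as an engineer would, in place of code of your own. Each camera call takes 0.05 s, during which the arm holds its last target. There are 200 camera calls.

## Working session

There is one attempt and no reset: what is moved stays moved. The work goes in short steps, each a Python script; the robot and the scene stay as the last script left them, time stands still between calls to the robot, and variables do not carry over. Pictures are saved under pics/ and viewed, at most 10 in all, crops included, and the job is handed in when it is done.

```bash
mkdir -p pics
python3 - <<'E'
from rig import manip, imaging
import cv2,numpy as np
for n in("top","side","wrist"):
    cv2.imwrite(f"pics/{n}0.png",imaging.camera(n)); print(n,imaging.camera_params(n))
print(manip.state(),manip.grasp_offset)
E
```

```text
top {'fx': 462.574595481072, 'fy': 462.574595481072, 'cx': 260.1039150058804, 'cy': 188.99255932198056, 'rvec': array([ 2.18016553, -2.16041599,  0.0707276 ]), 'tvec': array([0.01382015, 0.5971891 , 1.36394338])}
side {'fx': 348.43142056242846, 'fy': 348.43142056242846, 'cx': 255.77085346650838, 'cy': 196.36894303988734, 'rvec': array([ 2.14876452,  0.05716575, -0.0280425 ]), 'tvec': array([-0.6012886 ,  0.07807898,  0.94304452])}
wrist {'fx': 297.3186396354542, 'fy': 297.3186396354542, 'cx': 259.851533612564, 'cy': 188.91310440353217, 'tool_from_camera': array([[ 4.90083831e-04, -9.52636172e-01, -3.04111960e-01,
         8.23774316e-02],
       [ 9.99999318e-01,  1.44374862e-04,  1.15926641e-03,
        -7.27907324e-04],
       [-1.06045299e-03, -3.04112321e-01,  9.52635592e-01,
        -1.56861318e-01],
       [ 0.00000000e+00,  0.00000000e+00,  0.00000000e+00,
         1.00000000e+00]])}
{'clock': 0.15, 'qpos': array([ 1.14542991,  0.43504273,  0.02497062,  1.57388063, -0.01160658,
        1.13401892, -0.07511317]), 'joint_vel': array([ 9.06036167e-04, -1.27061489e-03,  3.09990571e-04, -3.12895012e-03,
        8.85075730e-04,  9.51521103e-05, -3.86794146e-04]), 'effort': array([ 1.88709033e-03, -6.68259001e+01,  9.85926948e-01, -3.14692569e+01,
       -6.04590517e-02,  3.95192555e-02,  1.48247559e-04]), 'ee_pos': array([ 0.19807872, -0.59236645,  0.22614065]), 'orientation': array([ 9.87012325e-01,  1.60643415e-01, -1.46902195e-04, -5.84113761e-04]), 'wrist_force': array([ 0.21522957, -0.36325542,  1.00683206]), 'ft_torque': array([-0.03710233, -0.02289861,  0.00440485]), 'grasp_force': 0.0, 'opening': 0.09191138880824862} 0.0188
```

View pics/top0.png

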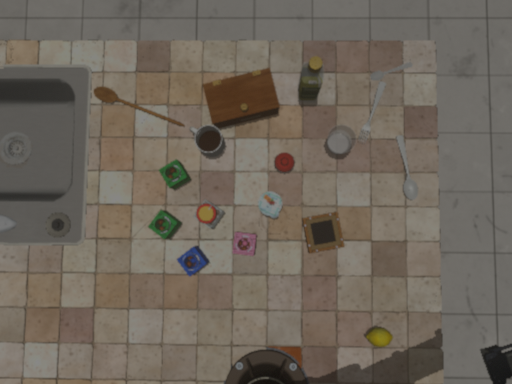

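View pics/side0.png

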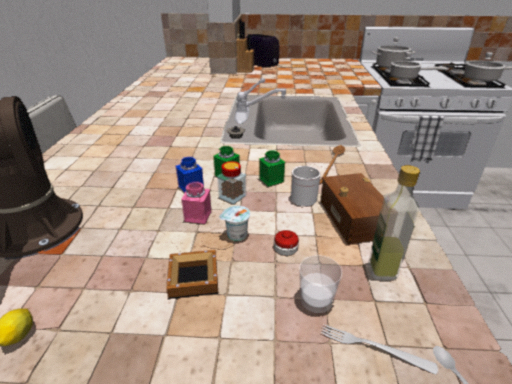

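The top view shows the jar with its red and brass cap at about (208,214) and the brace at (323,232). A loose red cap, a decoy, sits at (284,162). In the side view the jar is at (232,180) and the brace at (193,273). I'll enlarge both.

Run:
```python
import cv2,numpy as np
t=cv2.imread("pics/top0.png");s=cv2.imread("pics/side0.png")
def c(im,x,y,w,h,k): return cv2.resize(im[y:y+h,x:x+w],None,fx=k,fy=k,interpolation=cv2.INTER_CUBIC)
a=np.hstack([c(t,185,192,48,48,8),c(t,298,207,50,48,8)])
b=np.hstack([c(s,212,155,48,54,8)[:,:],cv2.resize(c(s,160,240,66,66,6),(432,432))])
b=b[:, :784]
cv2.imwrite("pics/ctop.png",a);cv2.imwrite("pics/cside.png",b);print(a.shape,b.shape)
```

```text
(384, 784, 3) (432, 784, 3)
```

View pics/ctop.png

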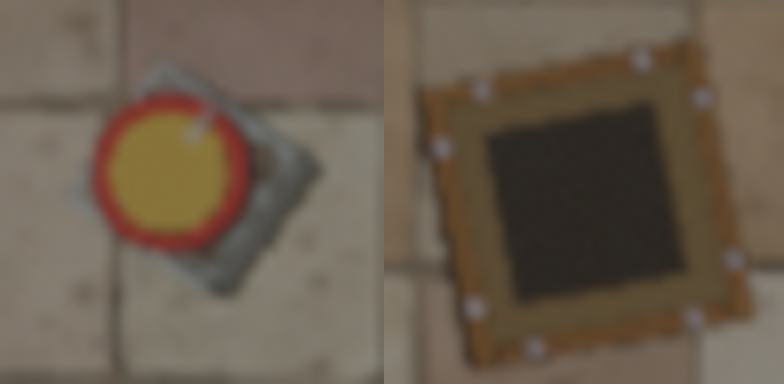

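View pics/cside.png

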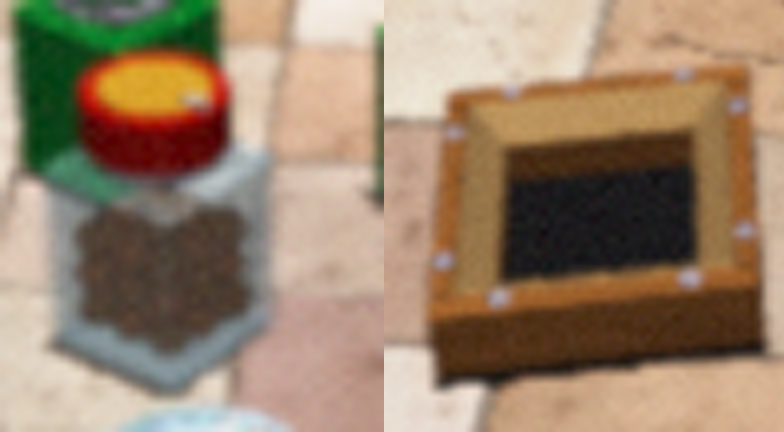

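```bash
cat > h.py <<'E'
from rig import manip, imaging
import cv2,numpy as np
from scipy.spatial.transform import Rotation as R
from scipy.optimize import least_squares
def quat(yaw): # tool down, tool x at world angle yaw
    return (R.from_euler('z',yaw)*R.from_euler('x',np.pi)).as_quat()
def P(n):
    p=imaging.camera_params(n);return np.array([[p['fx'],0,p['cx']],[0,p['fy'],p['cy']],[0,0,1]]),p['rvec'],p['tvec']
def ray(n,uv):
    K,r,t=P(n);Rm=cv2.Rodrigues(r)[0];d=Rm.T@np.linalg.inv(K)@[*uv,1];return -Rm.T@t,d/np.linalg.norm(d)
def wray(uv,pos,q):
    p=imaging.camera_params('wrist');T=p['tool_from_camera'];v=np.array([uv[0]-p['cx'],uv[1]-p['cy']])
    r=np.hypot(*v);a=r/p['fx'];d=np.r_[np.sin(a)*v/max(r,1e-9),np.cos(a)];Rm=R.from_quat(q).as_matrix()
    return Rm@T[:3,3]+pos,Rm@T[:3,:3]@d
def wpix(X,pos,q):
    p=imaging.camera_params('wrist');T=p['tool_from_camera'];Rm=R.from_quat(q).as_matrix()
    c=T[:3,:3].T@(Rm.T@(np.array(X)-pos)-T[:3,3]);a=np.arctan2(np.hypot(*c[:2]),c[2]);return np.array([p['cx'],p['cy']])+p['fx']*a*c[:2]/np.hypot(*c[:2])
def tri(rays):
    A=sum(np.eye(3)-np.outer(d,d) for o,d in rays);b=sum((np.eye(3)-np.outer(d,d))@o for o,d in rays);return np.linalg.solve(A,b)
def onz(r,z): o,d=r;return o+d*(z-o[2])/d[2]
E
python3 - <<'E'
from h import *
np.set_printoptions(precision=4,suppress=True)
tp=lambda x,y,ox,oy,k:(x/k-.5+ox,y/k-.5+oy)
a=tp(170,172,185,192,8);m=tp(203,122,185,192,8);s=tp(153,85,212,155,8)
print("cap",tri([ray('top',a),ray('side',s)]))
A=onz(ray('top',a),.108);M=onz(ray('top',m),.108);print(A,M,np.arctan2(*(M-A)[1::-1]))
T=[(36,90),(316,40),(368,315),(96,367)];S=[(65,92),(365,68),(378,295),(49,318)]
C=[];
for t,q in zip(T,S):
    r=ray('top',tp(*t,298,207,8));X=tri([r,ray('side',tp(*q,160,240,432/66))]);C.append(onz(r,.034));print(X,C[-1])
C=np.array(C);print("brace",C.mean(0),[np.arctan2(*(C[(i+1)%4]-C[i])[1::-1]) for i in range(4)])
for n,p in dict(tub=(270,205),mug=(207,139),glass=(340,140),pink=(245,243),blue=(193,261)).items():print(n,onz(ray('top',p),.08))
E
```

```text
cap [0.5207 0.17   0.1087]
[0.521  0.1701 0.108 ] [0.5387 0.1588 0.108 ] -0.5682838261850965
[ 0.4636 -0.1233  0.0473] [ 0.5118 -0.1059  0.034 ]
[ 0.5299 -0.1973  0.1136] [ 0.5313 -0.2094  0.034 ]
[ 0.4817 -0.2201  0.0351] [ 0.4303 -0.2281  0.034 ]
[ 0.3995 -0.139  -0.0667] [ 0.4103 -0.1282  0.034 ]
brace [ 0.4709 -0.1679  0.034 ] [np.float64(-1.3848942881065813), np.float64(-2.9586299139973473), np.float64(1.768978798851859), np.float64(0.2159924076668616)]
tub [ 0.5465 -0.0107  0.08  ]
mug [0.7374 0.1745 0.08  ]
glass [ 0.737  -0.2121  0.08  ]
pink [0.4373 0.0599 0.08  ]
blue [0.3847 0.2077 0.08  ]
```

Run:
```python
from h import *
np.set_printoptions(precision=3,suppress=True)
tp=lambda x,y,ox,oy,k:(x/k-.5+ox,y/k-.5+oy)
T=[(36,90),(316,40),(368,315),(96,367)];S=[(365,68),(378,295),(49,318),(65,92)]
print(np.array([tri([ray('top',tp(*t,298,207,8)),ray('side',tp(*q,160,240,432/66))]) for t,q in zip(T,S)]))
for g in np.arange(-1.6,1.7,.4):
  r=[manip.solve_ik(p,quat(y)) for p,y in[((.521,.17,.083),g),((.47,-.168,.089),g-.77),((.47,-.168,.089),g+.5)]]
  print(round(g,2),[None if q is None else (round(q[6],2)) for q in r])
# view jar
for i,(p,y) in enumerate([((.50,.15,.26),.3),((.45,-.19,.22),.0)]):
    manip.move_ptp(p,quat(y));manip.hold(.3);s=manip.state()
    cv2.imwrite(f"pics/w{i}.png",imaging.camera('wrist'));np.savez(f"w{i}.npz",p=s['ee_pos'],q=s['orientation'])
    print(s['clock'],s['ee_pos'],s['qpos'],wpix((.521,.17,.108),s['ee_pos'],s['orientation']),wpix((.471,-.168,.034),s['ee_pos'],s['orientation']))
ims=[cv2.imread(f"pics/w{i}.png") for i in(0,1)]
cv2.imwrite("pics/ww.png",cv2.resize(np.hstack(ims),(800,300)))
```

```text
[[ 0.512 -0.106  0.031]
 [ 0.532 -0.21   0.029]
 [ 0.431 -0.228  0.032]
 [ 0.41  -0.128  0.035]]
-1.6 [np.float64(2.01), np.float64(1.91), np.float64(-2.38)]
-1.2 [np.float64(-2.34), np.float64(2.31), np.float64(-2.03)]
-0.8 [np.float64(-2.24), np.float64(-2.06), np.float64(-1.68)]
-0.4 [np.float64(-2.66), np.float64(-2.44), np.float64(-1.35)]
-0.0 [np.float64(-2.31), np.float64(-2.09), np.float64(-1.0)]
0.4 [np.float64(-1.97), np.float64(-1.74), np.float64(-0.64)]
0.8 [np.float64(-1.67), np.float64(-1.42), np.float64(-0.29)]
1.2 [np.float64(-1.36), np.float64(-1.06), np.float64(0.06)]
1.6 [np.float64(-0.95), np.float64(-0.71), np.float64(0.41)]
3.275 [0.5  0.15 0.26] [ 0.282  0.374 -0.896  1.721  0.311  1.197 -1.966] [247.71  150.754] [438.306 235.982]
4.925 [ 0.45  -0.189  0.22 ] [ 0.943  0.332 -0.824  1.857  0.276  1.071 -1.557] [-18.405 133.613] [241.9   149.973]
```

View pics/ww.png

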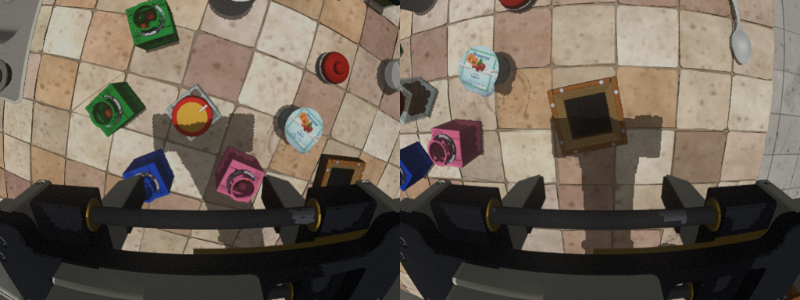

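The wrist views show the capped jar at about (247,148) and the brace at about (240,150), close to the predictions. I'll crop both for exact corners.

Run:
```python
import cv2,numpy as np
a=cv2.imread("pics/w0.png")[100:190,200:300];b=cv2.imread("pics/w1.png")[90:210,180:300]
cv2.imwrite("pics/wc.png",np.hstack([cv2.resize(a,(400,360),interpolation=2),cv2.resize(b,(400,400),interpolation=2)[:360]]))
```

```text
(no output)
```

View pics/wc.png

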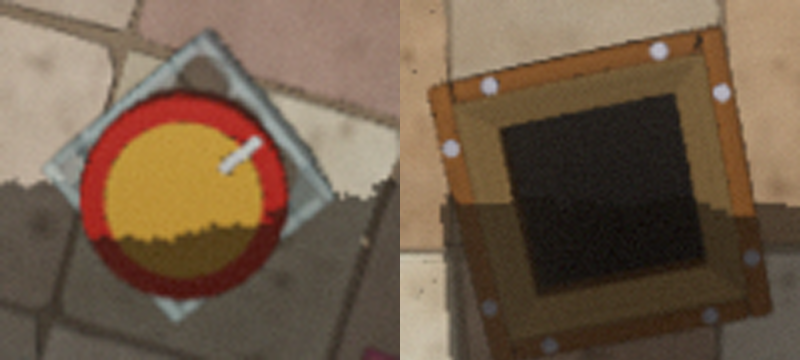

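Run:
```python
from h import *
np.set_printoptions(precision=4,suppress=True)
D=[np.load(f"w{i}.npz") for i in(0,1)]
f=lambda u,i:wray(u,D[i]['p'],D[i]['q'])
a=lambda x,y:(x/4-.5+200,y/4-.5+100); b=lambda x,y:((x-400)/(10/3)-.5+180,y/(10/3)-.5+90)
ang=lambda d:np.arctan2(d[1],d[0])
r=f(a(184,200),0);t=ray('top',(205.75,213))
print("cap3",tri([r,t,ray('side',(230.6,165.1))]),onz(r,.108));c=onz(r,.108);m=onz(f(a(260,142),0),.108);print("mark",ang(m-c))
J=np.array([onz(f(a(*p),0),.078) for p in[(208,30),(333,195),(178,320),(45,168)]]);print("jar",J,J.mean(0),[ang(J[(i+1)%4]-J[i]) for i in range(4)])
B=np.array([onz(f(b(*p),1),.034) for p in[(430,88),(720,28),(772,310)]]);print("brace",B,(B[0]+B[2])/2,ang(B[1]-B[0]),ang(B[2]-B[1]))
F=np.array([onz(f(b(*p),1),.024) for p in[(500,128),(676,94),(706,265),(538,297)]]);print("sock",F,F.mean(0),[ang(F[(i+1)%4]-F[i]) for i in range(4)])
```

```text
cap3 [0.5209 0.1714 0.1077] [0.5216 0.1725 0.108 ]
mark -0.6137283316064708
jar [[0.565  0.1799 0.078 ]
 [0.5302 0.1316 0.078 ]
 [0.4809 0.1637 0.078 ]
 [0.5135 0.2136 0.078 ]] [0.5224 0.1722 0.078 ] [np.float64(-2.195041127918332), np.float64(2.5640383443875647), np.float64(0.9921337407364813), np.float64(-0.580001767735372)]
brace [[ 0.5124 -0.1058  0.034 ]
 [ 0.5318 -0.2067  0.034 ]
 [ 0.4314 -0.2268  0.034 ]] [ 0.4719 -0.1663  0.034 ] -1.3803830072459475 -2.9436677144478383
sock [[ 0.4965 -0.1287  0.024 ]
 [ 0.5081 -0.1918  0.024 ]
 [ 0.4456 -0.2031  0.024 ]
 [ 0.4334 -0.1408  0.024 ]] [ 0.4709 -0.1661  0.024 ] [np.float64(-1.3885587748232056), np.float64(-2.96380760307584), np.float64(1.764943874507025), np.float64(0.18867429375471842)]
```

Run:
```python
from h import *
np.set_printoptions(precision=4,suppress=True)
g=1.0
manip.move_ptp((.522,.1722,.18),quat(g));manip.set_gripper(.088)
print(manip.move_linear((.522,.1722,.083),feed=.12,f_stop=12))
s=manip.state();print(s['ee_pos'],s['wrist_force'])
manip.set_gripper(0.0,40);s=manip.state();print(s['opening'],s['grasp_force'],s['ee_pos'],s['clock'])
manip.move_linear((.522,.1722,.17),feed=.12)
s=manip.state();print(s['opening'],s['grasp_force'],s['wrist_force'],s['ft_torque'],s['clock'])
y=g-.78
manip.move_ptp((.4713,-.1663,.17),quat(y));manip.hold(.2)
s=manip.state();print(s['ee_pos'],s['opening'],s['qpos'],s['wrist_force'],s['clock'])
cv2.imwrite("pics/held_w.png",imaging.camera('wrist'));im=imaging.camera('side');cv2.imwrite("pics/held_s.png",im)
t=imaging.camera('top')
k=lambda a:cv2.resize(a,(400,400),interpolation=2)
cv2.imwrite("pics/held.png",np.hstack([k(im[180:310,130:260]),k(cv2.imread("pics/held_w.png")[110:270,170:330])]))
```

```text
False
[0.5224 0.1726 0.0837] [ 0.2611 -0.0564  1.2847]
0.0552478952322576 40.00040461309254 [0.5221 0.1721 0.0831] 8.275
0.05543377130338416 39.998973867623135 [-0.1645  0.183  -5.4725] [-0.052  -0.0327  0.0899] 9.15
[ 0.4718 -0.165   0.1701] 0.05554118827522078 [ 0.9164  0.4447 -0.911   1.8933  0.414   1.0044 -1.5241] [ 0.2904  0.5072 -3.6491] 10.6417
```

View pics/held.png

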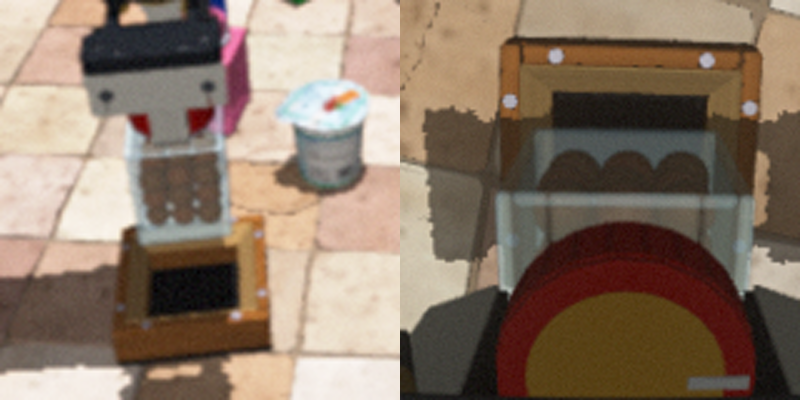

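Run:
```python
from h import *
np.set_printoptions(precision=4,suppress=True)
s=manip.state();p,q=s['ee_pos'],s['orientation'];zt=p[2]+.025
print(p,R.from_quat(q).as_matrix()[:,0])
b=lambda x,y:((x-400)/2.5-.5+170,y/2.5-.5+110)
f=lambda u,z:onz(wray(b(*u),p,q),z)
an=lambda A,B:((np.arctan2(*(B-A)[1::-1])+np.pi/4)%(np.pi/2)-np.pi/4)
print("mark",an(f((688,384),zt),f((750,378),zt)))
for z in(zt-.03,): 
    A,B=f((499,201),z),f((753,197),z);print("shoulder far edge",A,B,an(A,B),np.linalg.norm(A-B))
A,B=f((535,131),zt-.108),f((712,133),zt-.108);print("bottom far edge?",A,B,an(A,B),np.linalg.norm(A-B))
A,B=f((510,38),.034),f((757,47),.034);print("brace",A,B,an(A,B),np.linalg.norm(A-B))
```

```text
[ 0.4715 -0.1657  0.17  ] [0.9756 0.2195 0.0001]
mark 0.3113207214814879
shoulder far edge [ 0.4943 -0.13    0.165 ] [ 0.5082 -0.187   0.165 ] 0.23803508139637297 0.058652468524913744
bottom far edge? [ 0.4934 -0.1295  0.087 ] [ 0.5056 -0.1869  0.087 ] 0.20979417843944792 0.0587183913367851
brace [ 0.5156 -0.1084  0.034 ] [ 0.5337 -0.2047  0.034 ] 0.18628203975797852 0.09802808769159173
```

Run:
```python
from h import *
np.set_printoptions(precision=4,suppress=True)
manip.move_ptp((.4718,-.1666,.125),quat(.195));manip.hold(.2)
s=manip.state();print(s['ee_pos'],s['wrist_force'])
print(manip.move_linear((.4718,-.1666,.088),feed=.03,f_stop=15));manip.hold(.3)
s=manip.state();print(s['ee_pos'],s['wrist_force'],s['ft_torque'],s['opening'],s['qpos'],s['clock'])
im=imaging.camera('side');cv2.imwrite("pics/in.png",cv2.resize(im[180:310,130:260],(520,520),interpolation=2))
```

```text
[ 0.4729 -0.1666  0.1265] [ 0.3677 -0.5581 -3.9097]
True
[ 0.4718 -0.1665  0.0891] [-1.1217 -0.6104  6.24  ] [ 0.0251  0.231  -0.0162] 0.055121973183340445 [ 0.8392  0.5433 -0.8235  1.9804  0.5313  0.846  -1.654 ] 12.725
```

View pics/in.png

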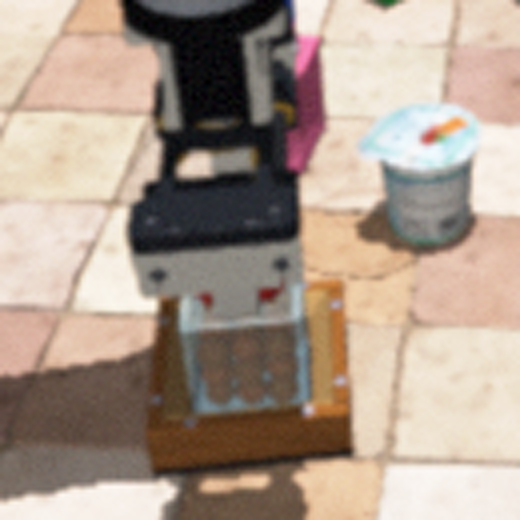

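The jar is seated: contact came at TCP z = 0.0891, where 0.089 was expected. Now I'll unscrew with joint 7.

Run:
```python
from h import *
np.set_printoptions(precision=3,suppress=True)
s=manip.state();q0=s['qpos'].copy()
for a in [.1,.2,.4,.6,.8,.95,1.05,1.15,1.25]:
    q=q0.copy();q[6]+=a;manip.movej(q);manip.hold(.1);s=manip.state()
    x=R.from_quat(s['orientation']).as_matrix()[:,0]
    print(a,s['qpos'][6]-q0[6],np.arctan2(x[1],x[0]),s['ee_pos'],s['wrist_force'],s['ft_torque'],s['grasp_force'],s['clock'])
    if abs(s['ft_torque'][2])>1.2 or np.linalg.norm(s['wrist_force'])>30: print('stop');break
im=imaging.camera('wrist');cv2.imwrite("pics/turned.png",cv2.resize(im[110:270,130:370],(780,520),interpolation=2))
```

```text
0.1 0.0972056904337757 0.29231360290392366 [ 0.472 -0.167  0.089] [ 0.237  0.659 -1.282] [-0.054  0.067  0.012] 39.999837902141735 13.125
0.2 0.19640765561600015 0.3915316307404593 [ 0.472 -0.166  0.089] [-1.748  1.129  2.91 ] [ 0.159  0.487 -0.175] 40.00049142865464 13.475
0.4 0.3950717572165503 0.5902493152891238 [ 0.472 -0.166  0.089] [-2.429  1.894  4.207] [ 0.248  0.645 -0.101] 40.00082339043729 13.8833
0.6 0.5947840244850955 0.7899105754014387 [ 0.472 -0.167  0.089] [-2.549  1.625  3.532] [ 0.278  0.678 -0.125] 40.00101353041828 14.2917
0.8 0.7946828706167304 0.9897857679723786 [ 0.472 -0.167  0.089] [-3.338  0.89   4.833] [ 0.258  0.705 -0.161] 40.0008874386549 14.7
0.95 0.9457513986203657 1.1408967830549235 [ 0.472 -0.167  0.089] [-3.893  1.322  4.604] [ 0.301  0.681 -0.174] 40.00106528867036 15.0667
1.05 1.0470488326490113 1.2421367303595836 [ 0.472 -0.167  0.089] [-3.757  1.239  5.207] [ 0.296  0.719 -0.173] 40.000864531612024 15.4167
1.15 1.1470213749181986 1.3420910410282767 [ 0.472 -0.167  0.089] [-2.978  1.237  5.535] [ 0.251  0.675 -0.124] 40.00112627749331 15.7667
1.25 1.247044063245189 1.4422014193740635 [ 0.472 -0.167  0.089] [-4.059  0.94   4.342] [ 0.315  0.759 -0.171] 40.001079415669665 16.1167
```

View pics/turned.png

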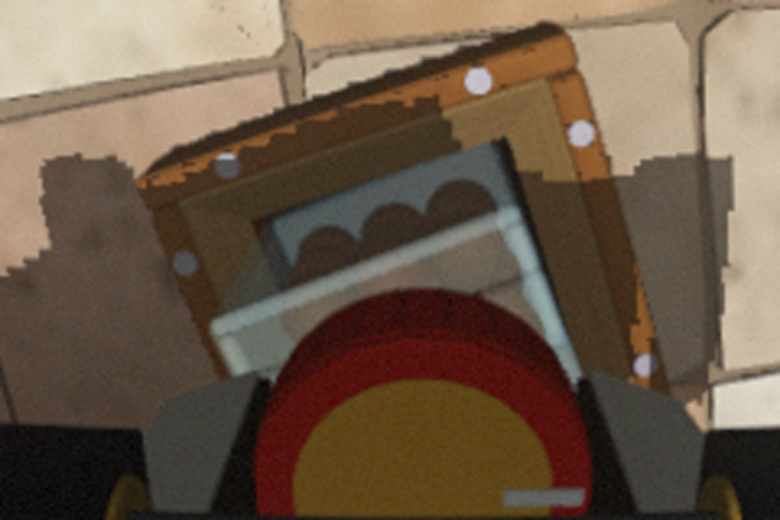

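The mark hasn't moved relative to the gripper, so the cap didn't slip, and the jar stayed braced. Now I'll lift.

Run:
```python
from h import *
np.set_printoptions(precision=3,suppress=True)
p=manip.state()['ee_pos']
for dz in(.006,.015,.04):
    print(manip.move_linear(p+[0,0,dz],feed=.04,f_stop=15));manip.hold(.2);s=manip.state();print(s['ee_pos'],s['wrist_force'],s['ft_torque'],s['grasp_force'],s['clock'])
im=imaging.camera('side');w=imaging.camera('wrist')
cv2.imwrite("pics/lift.png",np.hstack([cv2.resize(im[180:310,130:260],(390,390),interpolation=2),cv2.resize(w[110:270,170:330],(390,390),interpolation=2)]))
```

```text
False
[ 0.472 -0.167  0.095] [-0.675 -0.452 -0.083] [-0.024 -0.133  0.047] 39.99994294834323 16.6667
False
[ 0.472 -0.167  0.104] [ 0.103  0.38  -0.917] [ 0.036 -0.086 -0.043] 39.99973810161464 17.2417
False
[ 0.472 -0.166  0.129] [-0.684 -0.391 -0.206] [ 0.008 -0.112 -0.001] 39.999816056806594 18.2167
```

View pics/lift.png

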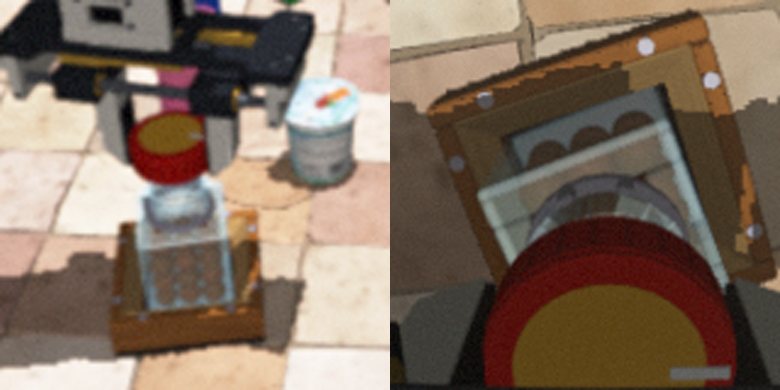

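The cap is off and held level above the open jar, and the jar is still seated in the brace. The force reading is back near zero, so the jar didn't come up with the cap.

```bash
python3 -c "
from rig import manip
manip.hold(.3);print(manip.hand_in())"
```

```text
the job is handed in; nothing more can be done
None
```

I've handed the job in; no verdict came back. The jar stands fully down in the brace with its cap unscrewed, and the gripper is holding the cap level, with its lower edge about 24 mm above the mouth.

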